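# Rock the angle gauge on the control unit's spring stud to its mark

## Task

Pick up the blue angle gauge by its black handle, turn it so its dial faces the way of the yellow arrow on the control unit's base plate, and stand its notched foot upright on the lumpy brass stud, pressing the stud's spring part of the way down but not to its stop. Then, keeping the foot on the stud, rock the gauge sideways until its swinging red pointer settles on the green mark, and finish while still holding it there, at rest, with the gripper closed on it. Go gently, and do not shove the other things on the bench about.

Things in the scene. Friction and masses are not known exactly. Their poses are not given: they have to be found in the camera images.
- gauge: Loose angle gauge, about 0.3 kg, upright, 154 mm tall. Origin: centre of its underside; z up through the handle, x the way the white dial looks. Grey foot 36 (x) by 48 (y) by 26 mm; a 90 degree V notch runs along x through its underside, 24 mm wide, 12 deep. Blue dial case: 84 mm diameter, 18 thick, centre 68 up. Black handle on top, 108 to 154 up.
- gauge_grip (a point): Centre of the gauge's black handle, where to grasp it, 132 mm above its underside; axes as the gauge's. The handle is 24 mm along x and 28 mm along y (closing on the 28 mm width, along y, holds it firmest against the rocking).
- gauge_notch (a point): Point in the gauge's V notch, 9 mm above its underside, on its middle plane, 123 mm straight below gauge_grip; axes as the gauge's. With the foot upright on the stud it lies at the top of the stud, within about 2 mm.
- pointer (a joint): Swing of the red pointer relative to the gauge (rad), about the gauge's x through the dial centre. A free pendulum: it hangs straight down and settles in about a second; it cannot be touched. 0 = along the gauge's -z; positive = tip towards the gauge's +y side.
- pointer_tip (a point): Tip of the red pointer, 34 mm from the dial centre; its z runs from tip to the pivot.
- mark (a joint): Setting of the green mark on the dial (rad), same zero and sense as the pointer: 0.18 to 0.36, always towards the gauge's +y side. It stays put and cannot be touched. To bring the pointer onto it, lean the handle towards the gauge's +y side (turn the gauge about its x by minus this angle).
- mark_tip (a point): Middle of the green mark, a radial bar 5 mm wide, 34 mm from the dial centre; its z runs from there to the dial centre.
- unit: Fixed black base plate 220 (x) by 200 (y) by 10 mm with an opened die-cast control unit and green board (130 by 170 mm, top 44 mm up, centred at x -35) and, at x +75, y 0, a round cast boss, 34 mm diameter, top 52 mm up, holding the stud. Origin: centre of the plate's underside; x runs from the board towards boss and yellow arrow, z up.
- arrow (a point): Yellow arrow on the base plate, 105 mm from the plate's origin along its x, pointing along the unit's +x, away from the board. The gauge's dial must face that way (gauge x along unit x).
- stud_top (a point): Top of the lumpy brass stud head (round, 8 mm radius, with a second lower lump), standing 82 mm above the unit's underside when not pressed; moves down with the stud. Rocking turns the gauge about the centre of the head, 8 mm below this point.
- stud (a joint): How far the spring stud is pressed down (m): 0 = up, 0.012 = against its stop. It starts to move at about 2 N and takes 1 N more per mm. Wanted pressed between 0.0015 and 0.0105 while holding; about half-way is best.
- table: The bench, dark grey, top at z = 0.
- driver: Bystander: red-handled screwdriver, 170 mm, lying.
- screw_jar: Bystander: clear jar with black lid, 52 mm diameter, 60 mm tall.
- cover: Bystander: aluminium cover plate of the control unit, 130 by 170 mm, 10 mm high.
- dongle: Bystander: blue interface box, 90 by 55 by 24 mm.
- plug: Bystander: black connector with a yellow latch, 45 by 75 by 26 mm.
- tray: Bystander: grey divided tray, 100 by 130 by 30 mm.

How it is judged:
By the outcome, as a careful person would: the job done as asked, in the order asked, and still so for the second after the job is handed in, while the arm keeps its last pose, push and grip.
It also fails if it takes over 45 s, if anything falls off the work surface, if the arm or the gripper's body presses on something with over 40 N, if the wrist force passes 120 N, or if a joint passes its speed limit or range.

## Robot

A 6-joint arm with a two-finger parallel gripper is mounted at the origin on the work surface. World frame = base frame: x ahead of the robot, y to its left, z up, the work surface at z = 0. Lengths are in m, angles in rad, forces in N, time in s.
With the tool pointing down it reaches from about 0.3 to 0.75 m from the base axis. Payload 8.5 kg.
Tool frame: the origin (TCP) lies at the very end of the fingers, on their centre line; the grasp point (between the pads) lies 19 mm behind it (r.pinch_z is the distance from the TCP to the grasp point, in m); z points along the fingers, y is the line along which they close (so a half turn about z gives the same grasp; the last joint's range is limited). The gripper opens to 88 mm and grips with 3 to 60 N. Pads are 18 mm wide; open, the fingers measure 123 mm over their backs; the gripper's body (75 mm by 187 mm) begins 45 mm behind the grasp point.
Start: joints at [1.072, 0.381, 1.297, -0, 1.464, -0.215], TCP at [0.154, 0.528, 0.239] pointing down, gripper open.
Joint ranges: [-3.11, 3.11], [-0.89, 2.33], [0.22, 2.48], [-1.42, 4.56], [0.17, 2.85], [-2.88, 2.88]. Speed limits (rad/s): [2.39, 2.39, 3.14, 3.14, 3.14, 3.14].

## Interface

Orientations are given as a 3x3 rotation matrix whose columns are the frame's x, y, z axes.
In Python, from cell import r gives the robot as it stands. The module is installed in compiled form; this text tells all that it offers.
- The arm moves only by the tool send_rows, never from a script. Its argument "deltas" is a list of rows, each a list of 2 entries, a list of its own where there are three numbers: the shift along the world's x, y, z in cm, then the turn, a rotation vector about the world's x, y, z in degrees. A call has 1 to 5 rows; each row is the pose to reach, as a shift and turn from the pose commanded when the call began; what a row does not reach only later rows make up. A row lasts 1/12 s, in which the tool goes at most 41.7 mm and 7.16 degrees, less where a joint would pass 70% of its speed; a pose out of reach is approached as far as the arm can. A call with a gripper value outside its range is refused whole. "jaw" is the gripper command: -1 is fully open, 1 is shut, values between are in proportion, set as the call begins (left out, the last holds). The fingers move at their own pace and stop on an object; "squeeze" is the grip in N (left out, the last holds). Time passes only in rows, so rows that repeat a pose let the fingers close. It gives the time, the measured TCP pose, the force, the opening and the grip force at its end, in the units of the state.
- r.get_obs(): the state, without advancing time (a new reading comes with each control period).
- r.grab_frame(name): name is "side" or "top" or "wrist"; returns (picture, depth): 384x512x3 uint8, blue, green, red; 384x512 float32, m along the optical axis (not along the pixel's ray), 0 where there is no reading.
- r.camera_params(name): a dict with "intrinsics" (3x3 intrinsics, pixels), "xyz" and "attitude" of the camera in the world; the wrist camera has in their place "mount" (4x4, takes a point from camera to tool coordinates, whose origin is the TCP and whose axes are the flange's). Camera axes: x right, y down, z forward; pixel columns grow to the right and rows downward; lengths in m; the calibration is good to about 2 mm. A picture is of the moment at which its call begins: read the wrist's pose just before it. camera_params takes no time and is no camera call.
- r.close_job(): hands the job in; it is judged then, once.
The state is a dict: "time_s": time; "joint_positions": joint angles; "joint_vel": joint speeds; "joint_efforts": joint torques, N m; "tcp_pos": TCP position; "tool_rot": TCP orientation; "contact_force": force on the tool from outside, world axes, zero at the start; "ft_torque": the same for the moment, N m; "grip_width": opening from 0.0 (shut) to 1.0 (fully open); "grasp_force": force on a finger pad.
Only numpy, scipy, OpenCV 4.12 (cv2) and the standard library are available. Lean on these libraries where they do the work, as an engineer would, in place of code of your own. Each camera call takes 0.05 s, during which the arm holds its last target. There are 200 camera calls.

## Working session

There is one attempt and no reset: what is moved stays moved. The work goes in short steps, Python scripts to look and compute and a tool call to move; the robot and the scene stay as the last step left them, time stands still between calls to the robot, and variables do not carry over. Pictures are saved under pics/ and viewed, at most 10 in all, crops included, and the job is handed in when it is done.

Besides the shell and the picture viewer there is one more tool, called after ">>>" as name(argument=value, ...) on one line, values as JSON. send_rows: Moves the arm, as the interface text tells. Its arguments: {"type":"object","properties":{"deltas":{"type":"array","items":{"type":"array"}},"jaw":{"type":"number"},"squeeze":{"type":"number"}},"required":["deltas"]}

```bash
mkdir -p pics
cat > h.py <<'E'
import numpy as np, cv2
from cell import r
def cam(n):
    o=r.get_obs(); p=r.camera_params(n); im,d=r.grab_frame(n)
    K=np.array(p["intrinsics"])
    if n=="wrist":
        T=np.eye(4);T[:3,:3]=o["tool_rot"];T[:3,3]=o["tcp_pos"];T=T@np.array(p["mount"])
    else:
        T=np.eye(4);T[:3,:3]=np.array(p["attitude"]);T[:3,3]=p["xyz"]
    return im.copy(),d,K,T
def pts(d,K,T):
    v,u=np.mgrid[:d.shape[0],:d.shape[1]]
    c=np.stack([(u-K[0,2])/K[0,0]*d,(v-K[1,2])/K[1,1]*d,d],-1)
    return c@T[:3,:3].T+T[:3,3]
def ray(u,v,K,T,z):
    q=T[:3,:3]@np.linalg.inv(K)@[u,v,1]; return T[:3,3]+q*(z-T[2,3])/q[2]
E
python3 - <<'E'
from h import *
a=[]
for n in("top","side"):
    im,d,K,T=cam(n);a.append(im);print(n,T.round(3).tolist(),K[0,0])
    np.savez(n+"0.npz",im=im,d=d,K=K,T=T)
    cv2.imwrite(f"pics/{n}0.png",cv2.resize(im,(768,576)))
E
```

```text
top [[-0.015, -0.984, 0.175, 0.337], [-1.0, 0.017, 0.01, 0.026], [-0.013, -0.175, -0.985, 1.259], [0.0, 0.0, 0.0, 1.0]] 391.97508541146425
side [[-0.989, -0.099, 0.11, 0.412], [-0.147, 0.603, -0.784, 1.165], [0.012, -0.792, -0.611, 0.977], [0.0, 0.0, 0.0, 1.0]] 476.4175717507492
```

View pics/top0.png

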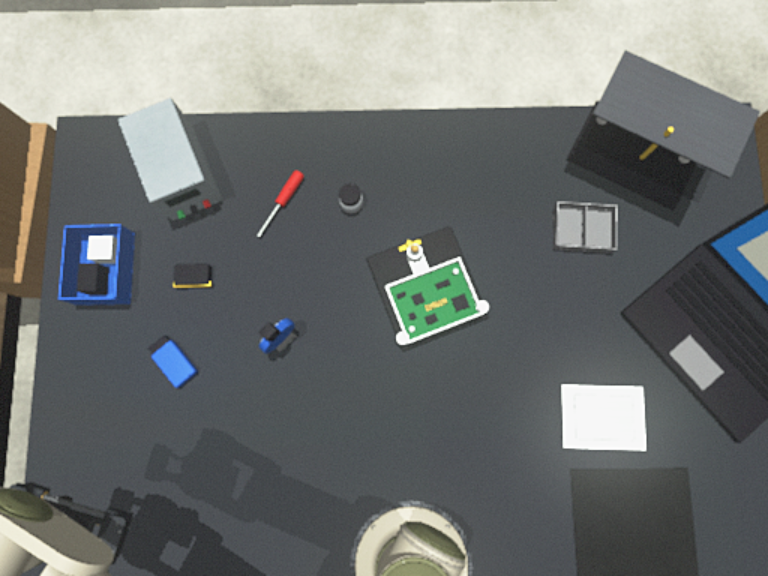

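View pics/side0.png

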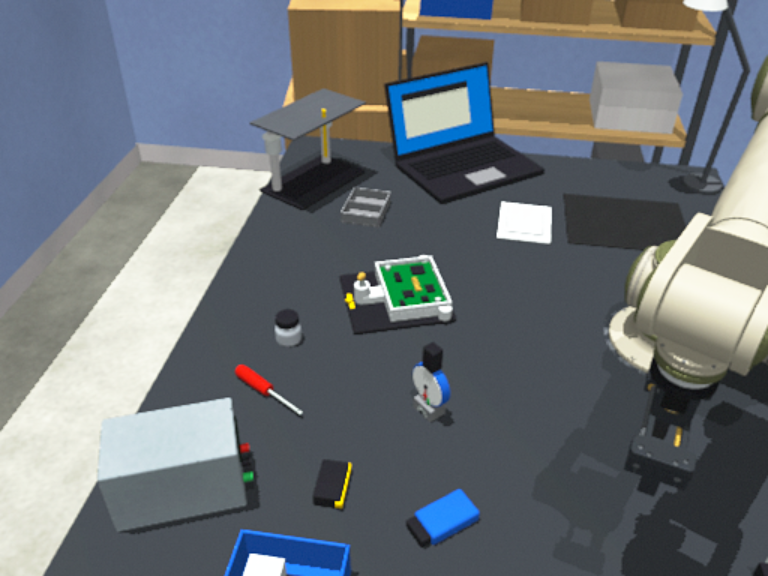

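The top view has the gauge at (277,335) and the unit at (430,285), with the arrow and stud at its upper edge at (410,245). In the side view the dial faces left and towards the camera (+x, +y).

```bash
cat > m.py <<'E'
from h import *
def rect(P):
    c,s,a=cv2.minAreaRect((P[:,:2]*1000).astype(np.float32)); return np.round(c,1),np.round(s,1),round(a,1)
for n in("top","side"):
    z=np.load(n+"0.npz");im,d,K,T=[z[k] for k in("im","d","K","T")]
    P=pts(d,K,T); H=cv2.cvtColor(im,cv2.COLOR_BGR2HSV)
    h,s,v=H[...,0],H[...,1],H[...,2]
    c=ray(277/1.5,335/1.5,K,T,.05) if n=="top" else c
    near=(np.hypot(P[...,0]-c[0],P[...,1]-c[1])<.09)&(d>0)
    b=near&(P[...,2]>.03)
    bl=b&(h>100)&(h<130)&(s>120); 
    for nm,m in(("all",b),("blue",bl),("handle",b&(P[...,2]>.118))):
        Q=P[m];print(n,nm,len(Q),Q.mean(0).round(4),rect(Q),Q[:,2].max().round(3))
        e=np.linalg.eigh(np.cov(Q[:,:2].T));print("  axis",np.degrees(np.arctan2(*e[1][::-1,1])).round(1),np.sqrt(e[0])*1000)
    c2=ray(430/1.5,285/1.5,K,T,.05) if n=="top" else c2
    nu=(np.hypot(P[...,0]-c2[0],P[...,1]-c2[1])<.17)&(d>0)
    g=nu&(h>45)&(h<85)&(s>100)
    y=nu&(h>18)&(h<35)&(s>150)&(P[...,2]<.03)
    st=nu&(P[...,2]>.06)
    for nm,m in(("board",g),("arrow",y),("stud",st),("unit",nu&(P[...,2]>.005))):
        Q=P[m]
        if len(Q)>3: print(n,nm,len(Q),Q.mean(0).round(4),rect(Q),Q[:,2].max().round(3))
E
python3 m.py
```

```text
top all 334 [0.4555 0.2595 0.1046] (array([456. , 260.7]), array([30.3, 79.9]), 45.0) 0.159
  axis 136.6 [ 6.62880192 20.4887901 ]
top blue 198 [0.4556 0.2585 0.0905] (array([457.7, 262.2]), array([22.1, 79.6]), 45.5) 0.154
  axis 136.8 [ 5.76678418 24.22900554]
top handle 111 [0.456  0.2619 0.1489] (array([457.5, 263.7]), array([24.1, 27.9]), 45.6) 0.159
  axis 125.7 [7.63593696 8.29462389]
top board 1371 [ 0.5332 -0.0568  0.0338] (array([532.2, -58.9]), array([115.9, 156.6]), 20.5) 0.043
top arrow 16 [ 0.6587 -0.0123  0.0122] (array([658.6, -11.7]), array([13.2, 48.6]), 22.1) 0.017
top stud 25 [ 0.6321 -0.02    0.0782] (array([633.4, -19.5]), array([16.3, 12.9]), 49.7) 0.085
top unit 4141 [ 0.5567 -0.047   0.0259] (array([556.3, -50. ]), array([329.6, 316.7]), 20.4) 0.085
side all 707 [0.4575 0.2753 0.0942] (array([458.8, 267.6]), array([27.6, 83.5]), 48.3) 0.157
  axis 142.7 [ 5.5860933  19.61053675]
side blue 138 [0.4404 0.2837 0.0892] (array([456.6, 269.9]), array([19.8, 77.7]), 51.1) 0.118
  axis 143.3 [ 4.87597156 18.21319007]
side handle 195 [0.4587 0.2721 0.1411] (array([458.4, 266.6]), array([27.3, 32.6]), 42.9) 0.157
  axis 166.4 [6.94708763 9.32129294]
side board 750 [ 0.5313 -0.0599  0.0335] (array([530. , -63.7]), array([116. , 151.3]), 20.3) 0.045
side arrow 53 [ 0.6557 -0.015   0.0108] (array([655.3, -47.9]), array([134.1,  28.6]), 89.4) 0.017
side stud 31 [ 0.634  -0.0143  0.0736] (array([634.4, -15.2]), array([13. , 13.8]), 14.8) 0.082
side unit 2852 [ 0.5585 -0.0274  0.0266] (array([575.1, -44.8]), array([266.9, 304.2]), 86.4) 0.082
```

Run:
```python
from h import *
o=r.get_obs();print(o["time_s"],np.round(o["tcp_pos"],4),np.round(o["tool_rot"],3).tolist(),o["contact_force"],r.pinch_z)
R=np.array(o["tool_rot"]);print("tool y yaw",np.degrees(np.arctan2(R[1,1],R[0,1])))
print(np.array(r.camera_params("wrist")["mount"]).round(3).tolist())
```

```text
0.1 [0.1539 0.5278 0.2382] [[-0.96, 0.28, -0.001], [0.28, 0.96, -0.001], [0.0, -0.001, -1.0]] [-0.71925953  0.20826711  0.38507429] 0.0187
tool y yaw 73.74121138024339
[[0.001, -0.964, -0.264, 0.067], [1.0, 0.001, -0.001, -0.001], [0.001, -0.264, 0.964, -0.147], [0.0, 0.0, 0.0, 1.0]]
```

>>> send_rows(deltas=[[[2,-2,0],[0,0,-7]],[[4,-4,0],[0,0,-14]],[[6,-6,0],[0,0,-21]],[[8,-8,0],[0,0,-28]],[[10,-9,0],[0,0,-35]]], jaw=-1)

```text
time_s: 0.52
tcp_pos: [0.2545, 0.4361, 0.2386]
tool_rot: [[-0.621, 0.784, -0.001], [0.784, 0.621, -0.001], [-0.0, -0.001, -1.0]]
contact_force: [0.4, 0.9, 0.4]
grip_width: 0.999
grasp_force: 0.0
```

>>> send_rows(deltas=[[[2,-2,0],[0,0,-7]],[[4,-4,0],[0,0,-14]],[[6,-6,0],[0,0,-21]],[[8,-8,0],[0,0,-28]],[[10,-9,0],[0,0,-35]]])

```text
time_s: 0.93
tcp_pos: [0.3546, 0.3461, 0.2386]
tool_rot: [[-0.058, 0.998, -0.001], [0.998, 0.058, -0.001], [-0.001, -0.001, -1.0]]
contact_force: [0.9, -0.0, 0.6]
grip_width: 1.003
grasp_force: 0.0
```

>>> send_rows(deltas=[[[2,-2,0],[0,0,-7]],[[4,-4,0],[0,0,-14]],[[6,-6,0],[0,0,-21]],[[8,-7,0],[0,0,-28]],[[10.2,-8.2,0],[0,0,-35]]])

```text
time_s: 1.35
tcp_pos: [0.4566, 0.265, 0.2386]
tool_rot: [[0.525, 0.851, -0.001], [0.851, -0.525, -0.0], [-0.0, -0.001, -1.0]]
contact_force: [0.7, 0.1, -0.1]
grip_width: 1.0
grasp_force: 0.0
```

>>> send_rows(deltas=[[[0,0,0],[0,0,-7]],[[0,0,0],[0,0,-13]],[[0,0,0],[0,0,-13]],[[0,0,0],[0,0,-13]]])

```text
time_s: 1.68
tcp_pos: [0.4559, 0.2659, 0.2385]
tool_rot: [[0.696, 0.718, -0.001], [0.718, -0.696, -0.0], [-0.001, -0.0, -1.0]]
contact_force: [0.4, -0.3, 0.1]
grip_width: 0.998
grasp_force: 0.0
```

Run:
```python
from h import *
im,d,K,T=cam("wrist");np.savez("w1.npz",im=im,d=d,K=K,T=T)
o=r.get_obs();R=np.array(o["tool_rot"]);print(o["time_s"],np.round(o["tcp_pos"],4),"yaw y",np.degrees(np.arctan2(R[1,1],R[0,1])),R[:,2],o["contact_force"])
P=pts(d,K,T);m=(d>0)&(P[...,2]>.135)&(P[...,2]<.165)&(np.hypot(P[...,0]-.458,P[...,1]-.264)<.06)
Q=P[m];c,s,a=cv2.minAreaRect((Q[:,:2]*1000).astype(np.float32));print(len(Q),c,s,a,Q[:,2].max())
cv2.imwrite("pics/w1.png",im)
```

```text
1.7333 [0.4558 0.2661 0.2386] yaw y -44.05261738903646 [-4.26298975e-04 -1.18861305e-04 -9.99999902e-01] [ 0.11013907  0.08962966 -0.32028903]
951 (459.5683288574219, 264.4420471191406) (24.503557205200195, 27.84282684326172) 46.19832229614258 0.1570352142282434
```

View pics/w1.png

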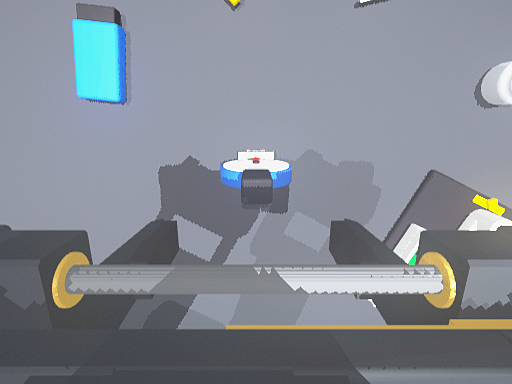

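The wrist view shows the handle at (257,185), centred between the open fingers and square to them. Descending.

>>> send_rows(deltas=[[[0.37,-0.16,-2.5],[0,0,0]],[[0.37,-0.16,-5],[0,0,0]],[[0.37,-0.16,-7.5],[0,0,0]],[[0.37,-0.16,-9.5],[0,0,0]],[[0.37,-0.16,-11],[0,0,0]]])

```text
time_s: 2.15
tcp_pos: [0.4588, 0.2644, 0.127]
tool_rot: [[0.695, 0.719, -0.002], [0.719, -0.695, -0.001], [-0.002, -0.001, -1.0]]
contact_force: [-0.3, -0.5, -0.2]
grip_width: 1.001
grasp_force: 0.0
```

>>> send_rows(deltas=[[[0,0,-0.7],[0,0,0]],[[0,0,-1.3],[0,0,0]],[[0,0,-1.3],[0,0,0]]])

```text
time_s: 2.4
tcp_pos: [0.4595, 0.2645, 0.1153]
tool_rot: [[0.697, 0.717, -0.001], [0.717, -0.697, -0.0], [-0.001, -0.0, -1.0]]
contact_force: [-0.1, -1.2, 0.5]
grip_width: 1.003
grasp_force: 0.0
```

>>> send_rows(deltas=[[[0,0,0],[0,0,0]],[[0,0,0],[0,0,0]],[[0,0,0],[0,0,0]],[[0,0,0],[0,0,0]],[[0,0,0],[0,0,0]]], jaw=1, squeeze=25)

```text
time_s: 2.82
tcp_pos: [0.4598, 0.2644, 0.1161]
tool_rot: [[0.698, 0.716, 0.001], [0.716, -0.698, 0.0], [0.001, 0.0, -1.0]]
contact_force: [-0.2, -0.2, -0.4]
grip_width: 0.644
grasp_force: 0.0
```

>>> send_rows(deltas=[[[0,0,0],[0,0,0]],[[0,0,0],[0,0,0]],[[0,0,0],[0,0,0]],[[0,0,0],[0,0,0]],[[0,0,0],[0,0,0]]], squeeze=50)

```text
time_s: 3.23
tcp_pos: [0.4596, 0.2644, 0.1157]
tool_rot: [[0.698, 0.716, -0.0], [0.716, -0.698, 0.0], [-0.0, -0.0, -1.0]]
contact_force: [0.7, 0.1, -0.2]
grip_width: 0.314
grasp_force: 49.9
```

>>> send_rows(deltas=[[[0,0,1],[0,0,0]],[[0,0,3],[0,0,0]],[[0,0,6],[0,0,0]],[[0,0,9],[0,0,0]],[[0,0,11],[0,0,0]]])

```text
time_s: 3.65
tcp_pos: [0.4599, 0.2645, 0.228]
tool_rot: [[0.698, 0.716, 0.002], [0.716, -0.698, 0.001], [0.002, 0.001, -1.0]]
contact_force: [1.4, -0.4, -2.8]
grip_width: 0.312
grasp_force: 49.9
```

>>> send_rows(deltas=[[[1,-2,1],[0,0,-3]],[[3,-5,1],[0,0,-8]],[[5,-8,1],[0,0,-13]],[[7,-11,1],[0,0,-18]],[[9,-14,1],[0,0,-23]]])

```text
time_s: 4.07
tcp_pos: [0.5501, 0.1229, 0.2353]
tool_rot: [[0.924, 0.383, -0.001], [0.383, -0.924, 0.0], [-0.001, -0.0, -1.0]]
contact_force: [-0.1, 0.3, -2.2]
grip_width: 0.314
grasp_force: 49.9
```

>>> send_rows(deltas=[[[2,-3,0],[0,0,-2]],[[4,-6,0],[0,0,-2.5]],[[5.5,-9,0],[0,0,-2.5]],[[7,-12,0],[0,0,-2.5]],[[8.2,-14,0],[0,0,-2.5]]])

```text
time_s: 4.48
tcp_pos: [0.6323, -0.0185, 0.2348]
tool_rot: [[0.939, 0.344, -0.002], [0.344, -0.939, -0.0], [-0.002, -0.0, -1.0]]
contact_force: [0.3, 0.1, -2.1]
grip_width: 0.312
grasp_force: 49.9
```

>>> send_rows(deltas=[[[0,0,0],[0,0,0]],[[0,0,0],[0,0,0]],[[0,0,0],[0,0,0]],[[0,0,0],[0,0,0]],[[0,0,0],[0,0,0]]])

```text
time_s: 4.9
tcp_pos: [0.6313, -0.0145, 0.236]
tool_rot: [[0.938, 0.347, -0.0], [0.347, -0.938, 0.0], [0.0, -0.0, -1.0]]
contact_force: [-0.4, 0.9, -2.1]
grip_width: 0.315
grasp_force: 49.9
```

Run:
```python
from h import *
for n in("wrist","side","top"):
    im,d,K,T=cam(n);np.savez(n+"2.npz",im=im,d=d,K=K,T=T)
    if n=="wrist": w=im
o=r.get_obs();R=np.array(o["tool_rot"]);print(o["time_s"],np.round(o["tcp_pos"],4),"yaw y",np.degrees(np.arctan2(R[1,1],R[0,1])),R[:,2],o["contact_force"],o["grasp_force"])
cv2.imwrite("pics/w2.png",cv2.resize(w[90:270,130:400],(780,520),interpolation=cv2.INTER_CUBIC))
```

```text
5.05 [ 0.6315 -0.0149  0.236 ] yaw y -69.7082267884658 [ 1.61428854e-04 -2.22264000e-05 -9.99999987e-01] [-0.06026712 -0.71926029 -3.62053968] 49.942771224305034
```

View pics/w2.png

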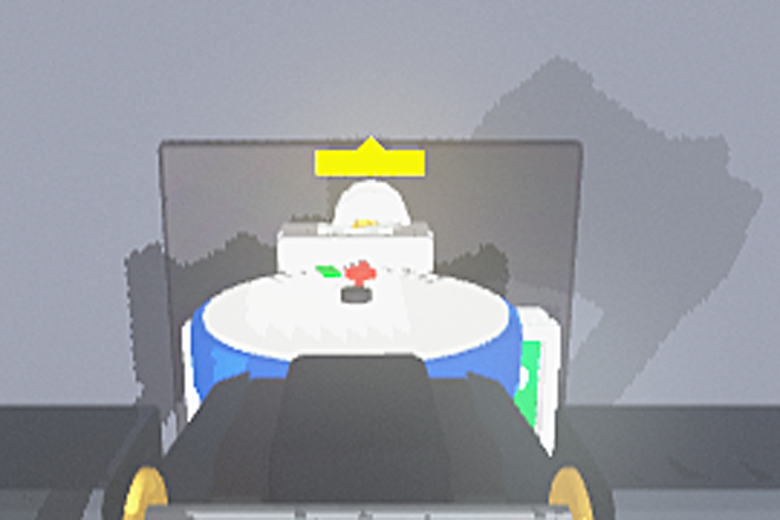

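The wrist view shows the arrow at crop (370,160), the boss at (371,205), the green mark at (328,271) to the left (+y) of the pointer (360,270), and the dial pivot at (355,293).

```bash
cat > ang.py <<'E'
from h import *
import sys
def angles(f):
    z=np.load(f);im,d,K,T=[z[k] for k in("im","d","K","T")]
    M=np.array(r.camera_params("wrist")["mount"])
    # tool frame: x=gauge x, y=-gauge y, z=-gauge z ; tcp 115.7mm over underside
    H=cv2.cvtColor(im,cv2.COLOR_BGR2HSV);h,s,v=cv2.split(H)
    roi=np.zeros(h.shape,bool);roi[165:200,215:280]=1
    out={}
    for nm,m in(("green",roi&(h>45)&(h<80)&(s>100)),("red",roi&((h<8)|(h>172))&(s>90)),("dark",roi&(v<110)&(s<90)&(np.arange(384)[:,None]<195))):
        vv,uu=np.where(m)
        if len(uu)<3: continue
        D=np.stack([(uu-K[0,2])/K[0,0],(vv-K[1,2])/K[1,1],np.ones(len(uu))],1)@M[:3,:3].T
        p=M[:3,3]+D*((.0095-M[0,3])/D[:,0])[:,None]
        g=np.stack([-p[:,1],.1157-p[:,2]],1)*1000-[0,68]
        c=g.mean(0);out[nm]=c
        print(nm,len(uu),uu.mean().round(2),vv.mean().round(2),"gauge yz from dial centre mm",c.round(1),"angle",np.degrees(np.arctan2(c[0],-c[1])).round(2),"ranges",g.min(0).round(1),g.max(0).round(1))
    return out
if __name__=="__main__": angles(sys.argv[1])
E
python3 - <<'E'
from ang import *
angles("wrist2.npz")
for n in("wrist","side"):
    z=np.load(n+"2.npz");im,d,K,T=[z[k] for k in("im","d","K","T")]
    P=pts(d,K,T);H=cv2.cvtColor(im,cv2.COLOR_BGR2HSV);h,s,v=cv2.split(H)
    m=(h>20)&(h<34)&(s>150)&(d>0)&(P[...,2]<.03)&(np.hypot(P[...,0]-.655,P[...,1]+.012)<.06)
    Q=P[m];rc=cv2.minAreaRect((Q[:,:2]*1000).astype(np.float32));print(n,"arrow",len(Q),Q.mean(0).round(4),rc)
    vv,uu=np.where(m);
    A=np.array([ray(a,b,K,T,.0115) for a,b in zip(uu,vv)]);print(" ray mean",A.mean(0).round(4),cv2.minAreaRect((A[:,:2]*1000).astype(np.float32)))
    b=(d>0)&(P[...,2]>.045)&(P[...,2]<.095)&(np.hypot(P[...,0]-.633,P[...,1]+.019)<.03)
    Q=P[b]; print(" boss/stud",len(Q),Q.mean(0).round(4) if len(Q) else 0, Q.max(0),Q.min(0))
    st=b&(P[...,2]>.06);Q=P[st];print(" stud",len(Q),Q.mean(0).round(4) if len(Q) else 0)
E
```

```text
green 26 243.5 183.5 gauge yz from dial centre mm [  7.2 -33.7] angle 12.03 ranges [  4. -39.] [ 10.4 -28.4]
red 53 254.34 184.23 gauge yz from dial centre mm [ -2.2 -31.3] angle -3.97 ranges [ -6.2 -42.7] [  1.6 -18.8]
dark 7 230.57 184.57 gauge yz from dial centre mm [ 18.  -33.8] angle 28.1 ranges [   2.7 -115.5] [29.7 -4.3]
wrist arrow 354 [ 0.6584 -0.0124  0.0134] ((660.1719360351562, -11.312236785888672), (16.69879150390625, 50.047157287597656), 20.372907638549805)
 ray mean [ 0.6583 -0.0125  0.0115] ((660.08349609375, -11.351760864257812), (16.049013137817383, 50.033241271972656), 20.355693817138672)
 boss/stud 244 [ 0.6439 -0.017   0.0552] [ 0.65180897 -0.00431352  0.07992563] [ 0.63224618 -0.03421825  0.0453191 ]
 stud 26 [ 0.6417 -0.0145  0.0768]
side arrow 50 [ 0.6565 -0.0091  0.0112] ((659.60986328125, -12.59927749633789), (18.318561553955078, 56.583003997802734), 21.292545318603516)
 ray mean [ 0.6564 -0.0087  0.0115] ((657.9192504882812, -9.00244140625), (16.751501083374023, 54.047794342041016), 22.376646041870117)
 boss/stud 88 [ 0.6331 -0.0144  0.059 ] [6.49233773e-01 2.38016451e-06 8.29650558e-02] [ 0.61785164 -0.03410634  0.04529044]
 stud 30 [ 0.6337 -0.0146  0.074 ]
```

>>> send_rows(deltas=[[[0.15,-0.5,0],[0,0,0]],[[0.15,-0.5,-1],[0,0,0]],[[0.15,-0.5,-2.3],[0,0,0]],[[0.15,-0.5,-3.5],[0,0,0]],[[0.15,-0.5,-4],[0,0,0]]])

```text
time_s: 5.47
tcp_pos: [0.6325, -0.0207, 0.1933]
tool_rot: [[0.938, 0.346, -0.003], [0.346, -0.938, 0.001], [-0.003, -0.002, -1.0]]
contact_force: [0.1, 0.8, -2.8]
grip_width: 0.313
grasp_force: 49.9
```

>>> send_rows(deltas=[[[0,0,0],[0,0,0]],[[0,0,0],[0,0,0]],[[0,0,0],[0,0,0]],[[0,0,0],[0,0,0]],[[0,0,0],[0,0,0]]])

```text
time_s: 5.88
tcp_pos: [0.6334, -0.0206, 0.1964]
tool_rot: [[0.938, 0.346, 0.001], [0.346, -0.938, -0.0], [0.001, 0.001, -1.0]]
contact_force: [-0.1, -0.0, -2.3]
grip_width: 0.311
grasp_force: 49.9
```

Run:
```python
from ang import *
for n in("wrist","side"):
    im,d,K,T=cam(n);np.savez(n+"3.npz",im=im,d=d,K=K,T=T)
    if n=="side": a=im
    else: w=im
angles("wrist3.npz")
o=r.get_obs();print(o["time_s"],np.round(o["tcp_pos"],4),o["contact_force"],o["ft_torque"])
u,v=362/1.5,290/1.5;u,v=int(u),int(v)
cv2.imwrite("pics/c3.png",np.hstack([cv2.resize(a[v-70:v+50,u-50:u+50],(480,576)),cv2.resize(w[130:226,230-25:230+28],(318,576))]))
```

```text
green 26 243.5 183.5 gauge yz from dial centre mm [  7.2 -33.7] angle 12.03 ranges [  4. -39.] [ 10.4 -28.5]
red 60 252.92 184.17 gauge yz from dial centre mm [ -1.  -31.5] angle -1.73 ranges [ -5.4 -46.5] [  3.3 -18.8]
dark 3 228.67 188.0 gauge yz from dial centre mm [ 19.2 -19.3] angle 44.89 ranges [  2.7 -28.4] [28.9 -4.3]
5.9833 [ 0.6333 -0.0206  0.1961] [-0.84864534 -0.33528076 -2.03446601] [-0.02900479  0.17417089 -0.02058437]
```

View pics/c3.png

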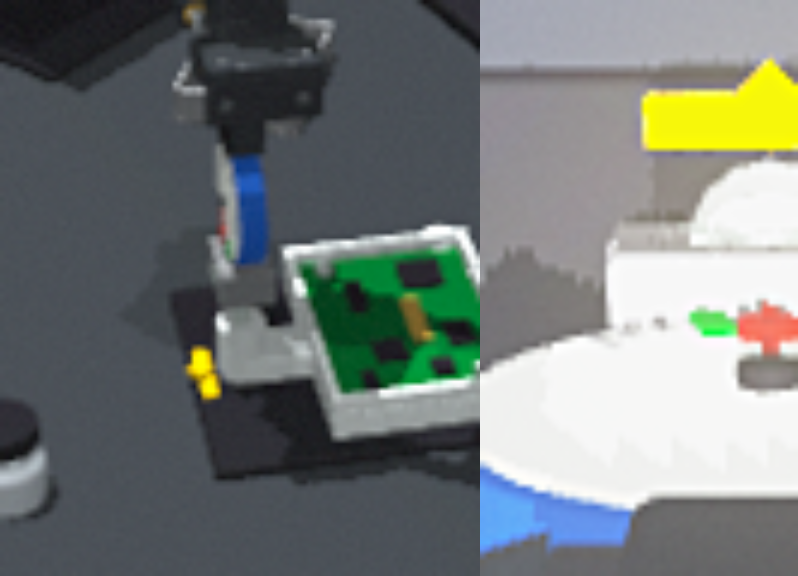

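The side view shows the foot over the boss, and the wrist view shows the arrow, boss and foot in line. I'll descend slowly.

>>> send_rows(deltas=[[[0,0,-0.2],[0,0,0]],[[0,0,-0.4],[0,0,0]],[[0,0,-0.6],[0,0,0]],[[0,0,-0.7],[0,0,0]],[[0,0,-0.7],[0,0,0]]])

```text
time_s: 6.4
tcp_pos: [0.6333, -0.0207, 0.1887]
tool_rot: [[0.938, 0.346, 0.0], [0.346, -0.938, -0.0], [0.0, 0.0, -1.0]]
contact_force: [0.7, 0.4, -0.3]
grip_width: 0.315
grasp_force: 49.9
```

>>> send_rows(deltas=[[[0,0,-0.1],[0,0,0]],[[0,0,-0.2],[0,0,0]],[[0,0,-0.3],[0,0,0]],[[0,0,-0.3],[0,0,0]],[[0,0,-0.3],[0,0,0]]])

```text
time_s: 6.82
tcp_pos: [0.6334, -0.0207, 0.1861]
tool_rot: [[0.938, 0.346, 0.001], [0.346, -0.938, -0.0], [0.001, 0.001, -1.0]]
contact_force: [-0.0, -1.3, 0.9]
grip_width: 0.31
grasp_force: 49.9
```

>>> send_rows(deltas=[[[0,0,-0.1],[0,0,0]],[[0,0,-0.2],[0,0,0]],[[0,0,-0.3],[0,0,0]],[[0,0,-0.4],[0,0,0]],[[0,0,-0.4],[0,0,0]]])

```text
time_s: 7.23
tcp_pos: [0.6334, -0.0207, 0.182]
tool_rot: [[0.938, 0.346, 0.001], [0.346, -0.938, -0.0], [0.001, 0.001, -1.0]]
contact_force: [-0.9, -1.1, 5.1]
grip_width: 0.315
grasp_force: 49.9
```

>>> send_rows(deltas=[[[0,0,0],[0,0,0]],[[0,0,0],[0,0,0]],[[0,0,0],[0,0,0]],[[0,0,0],[0,0,0]],[[0,0,0],[0,0,0]]])

```text
time_s: 7.65
tcp_pos: [0.6334, -0.0207, 0.1822]
tool_rot: [[0.938, 0.346, 0.001], [0.346, -0.938, -0.0], [0.001, 0.001, -1.0]]
contact_force: [0.7, -0.7, 5.6]
grip_width: 0.314
grasp_force: 49.9
```

Run:
```python
from ang import *
F=[];w=[]
for i in range(5):
    im,d,K,T=cam("wrist");o=r.get_obs();F.append(np.r_[o["contact_force"],o["ft_torque"],o["tcp_pos"]])
np.savez("wrist4.npz",im=im,d=d,K=K,T=T);angles("wrist4.npz")
print(o["time_s"],np.mean(F,0).round(4))
```

```text
green 25 243.44 183.56 gauge yz from dial centre mm [  7.2 -33.4] angle 12.18 ranges [  4. -39.] [ 10.4 -28.5]
red 58 252.86 184.21 gauge yz from dial centre mm [ -0.9 -31.3] angle -1.66 ranges [ -5.4 -42.7] [  3.3 -18.8]
dark 5 237.6 189.2 gauge yz from dial centre mm [ 11.7 -15.4] angle 37.1 ranges [ -4.2 -25.1] [28.9 -4.3]
7.9 [ 0.0708 -1.3527  5.0213 -0.3309  0.1502 -0.0117  0.6334 -0.0207  0.1822]
```

>>> send_rows(deltas=[[[-0.14,0.37,-0.01],[-1.87,-0.7,0]],[[-0.28,0.745,-0.03],[-3.75,-1.39,0]],[[-0.415,1.117,-0.06],[-5.62,-2.09,0]],[[-0.55,1.487,-0.11],[-7.5,-2.78,0]],[[-0.69,1.855,-0.17],[-9.37,-3.48,0]]])

```text
time_s: 8.32
tcp_pos: [0.6265, -0.002, 0.1806]
tool_rot: [[0.938, 0.34, 0.062], [0.346, -0.924, -0.165], [0.001, 0.176, -0.984]]
contact_force: [-0.3, -0.9, 4.6]
grip_width: 0.308
grasp_force: 49.9
```

>>> send_rows(deltas=[[[0,0,0],[0,0,0]],[[0,0,0],[0,0,0]],[[0,0,0],[0,0,0]],[[0,0,0],[0,0,0]],[[0,0,0],[0,0,0]]])

```text
time_s: 8.73
tcp_pos: [0.6265, -0.0023, 0.1804]
tool_rot: [[0.938, 0.34, 0.061], [0.346, -0.924, -0.161], [0.001, 0.172, -0.985]]
contact_force: [-0.2, -0.2, 5.5]
grip_width: 0.315
grasp_force: 49.9
```

>>> send_rows(deltas=[[[0,0,0],[0,0,0]],[[0,0,0],[0,0,0]],[[0,0,0],[0,0,0]],[[0,0,0],[0,0,0]],[[0,0,0],[0,0,0]]])

```text
time_s: 9.15
tcp_pos: [0.6266, -0.0023, 0.1803]
tool_rot: [[0.938, 0.34, 0.061], [0.346, -0.924, -0.161], [0.001, 0.172, -0.985]]
contact_force: [-0.3, 0.8, 4.7]
grip_width: 0.31
grasp_force: 49.9
```

```bash
cat > look.py <<'E'
from ang import *
F=[];n=sys.argv[1]
for i in range(5):
    im,d,K,T=cam("wrist");o=r.get_obs();F.append(np.r_[o["contact_force"],o["ft_torque"],o["tcp_pos"]])
np.savez(n+".npz",im=im,d=d,K=K,T=T);angles(n+".npz")
R=np.array(o["tool_rot"]);print(o["time_s"],np.mean(F,0).round(4),"tilt",np.degrees(np.arcsin(np.hypot(*R[:2,2]))).round(2),"gx",R[:,0].round(4),o["grip_width"])
cv2.imwrite(f"pics/{n}.png",cv2.resize(im[140:230,190:310],(800,600),interpolation=cv2.INTER_NEAREST))
E
python3 look.py w5
```

```text
green 10 241.5 183.0 gauge yz from dial centre mm [  8.8 -35.8] angle 13.76 ranges [  6.7 -39.3] [ 10.2 -28.8]
red 56 248.32 184.59 gauge yz from dial centre mm [  2.8 -30.4] angle 5.19 ranges [ -1.2 -43.1] [  7.3 -19.1]
dark 27 228.56 184.0 gauge yz from dial centre mm [ 20.7 -34.7] angle 30.79 ranges [ -4.4 -98.1] [36.9 -1.9]
9.4 [-5.0460e-01  5.9690e-01  6.0727e+00 -1.6800e-01  1.3650e-01  2.0100e-02
  6.2660e-01 -2.3000e-03  1.8030e-01] tilt 9.93 gx [0.9384 0.3457 0.0011] 0.3120400837071819
```

View pics/w5.png

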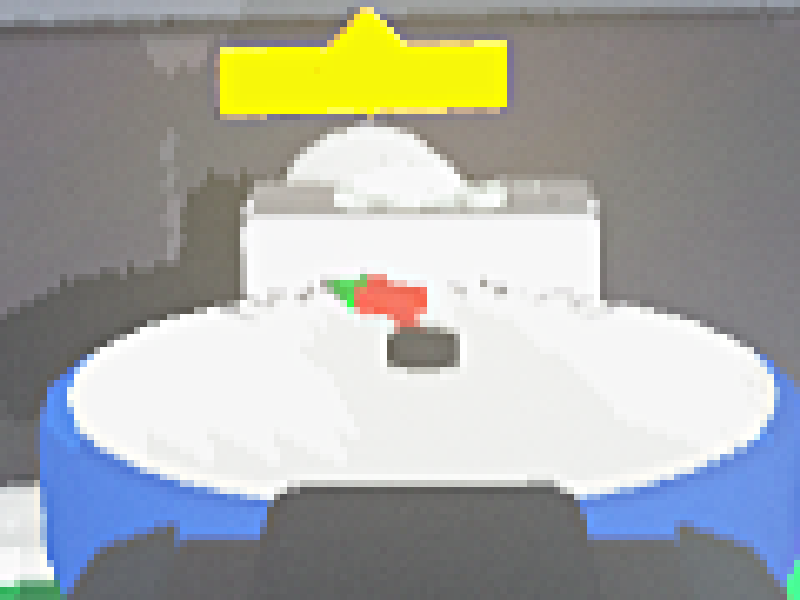

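The pointer (crop 391,295) now covers the right half of the green mark (crop 345,290). By my measurements the mark is about 14.0° from zero, so I'll lean the gauge 4° more.

>>> send_rows(deltas=[[[-0.07,0.19,-0.04],[-0.95,-0.35,0]],[[-0.14,0.37,-0.08],[-1.9,-0.7,0]],[[-0.21,0.56,-0.13],[-2.85,-1.05,0]],[[-0.28,0.74,-0.17],[-3.8,-1.4,0]],[[-0.28,0.74,-0.17],[-3.8,-1.4,0]]])

```text
time_s: 9.82
tcp_pos: [0.6236, 0.0055, 0.1786]
tool_rot: [[0.938, 0.336, 0.085], [0.346, -0.91, -0.228], [0.001, 0.243, -0.97]]
contact_force: [-0.4, -0.5, 5.2]
grip_width: 0.316
grasp_force: 49.9
```

>>> send_rows(deltas=[[[0,0,0],[0,0,0]],[[0,0,0],[0,0,0]],[[0,0,0],[0,0,0]],[[0,0,0],[0,0,0]],[[0,0,0],[0,0,0]]])

```text
time_s: 10.23
tcp_pos: [0.6238, 0.0051, 0.1787]
tool_rot: [[0.938, 0.335, 0.084], [0.346, -0.911, -0.226], [0.001, 0.242, -0.97]]
contact_force: [-1.3, 1.8, 5.0]
grip_width: 0.312
grasp_force: 49.9
```

>>> send_rows(deltas=[[[0,0,0],[0,0,0]],[[0,0,0],[0,0,0]],[[0,0,0],[0,0,0]],[[0,0,0],[0,0,0]],[[0,0,0],[0,0,0]]])

```text
time_s: 10.65
tcp_pos: [0.6238, 0.0052, 0.1787]
tool_rot: [[0.938, 0.335, 0.085], [0.346, -0.911, -0.226], [0.001, 0.242, -0.97]]
contact_force: [0.1, 0.5, 5.2]
grip_width: 0.31
grasp_force: 49.9
```

>>> send_rows(deltas=[[[0,0,0],[0,0,0]],[[0,0,0],[0,0,0]],[[0,0,0],[0,0,0]],[[0,0,0],[0,0,0]],[[0,0,0],[0,0,0]]])

```text
time_s: 11.07
tcp_pos: [0.6237, 0.0051, 0.1786]
tool_rot: [[0.938, 0.335, 0.084], [0.346, -0.911, -0.226], [0.001, 0.242, -0.97]]
contact_force: [-0.4, 0.2, 5.1]
grip_width: 0.315
grasp_force: 49.9
```

```bash
python3 look.py w6
```

```text
green 3 240.33 182.33 gauge yz from dial centre mm [  9.8 -38.3] angle 14.36 ranges [  9.3 -39.5] [ 10.2 -35.9]
red 56 246.64 184.77 gauge yz from dial centre mm [  4.1 -29.9] angle 7.81 ranges [ -0.4 -43.2] [  9.  -16.2]
dark 66 228.45 182.88 gauge yz from dial centre mm [ 21.4 -39.4] angle 28.5 ranges [  -4.5 -109.9] [40.8 -2.1]
11.3167 [-3.2960e-01  5.4810e-01  5.1172e+00 -1.4760e-01  1.3680e-01 -4.9000e-03
  6.2380e-01  5.2000e-03  1.7860e-01] tilt 13.97 gx [0.9383 0.3457 0.001 ] 0.3137242213691801
```

View pics/w6.png

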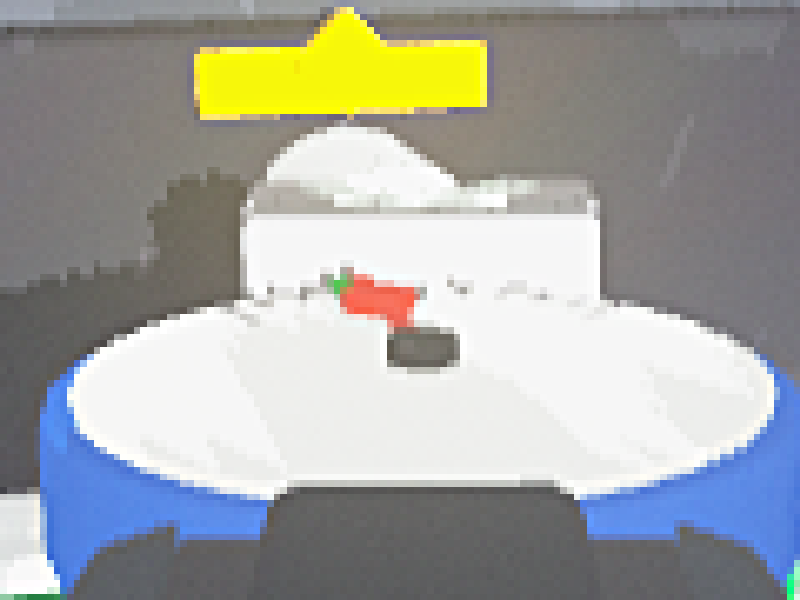

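Run:
```python
from ang import *
z=np.load("w6.npz");K=z["K"];M=np.array(r.camera_params("wrist")["mount"])
def lat(u,v,x):
    D=M[:3,:3]@np.linalg.inv(K)@[u,v,1];p=M[:3,3]+D*(x-M[0,3])/D[0];return np.array([-p[1],.1157-.068-p[2]])*1000
print("hub",lat(423/6.667+189.5,192,.0125),"dial L/R",lat(67/6.667+189.5,199,.009),lat(777/6.667+189.5,199,.009))
im=np.load("wrist4.npz")["im"];h,s,v=cv2.split(cv2.cvtColor(im,cv2.COLOR_BGR2HSV))
for row in range(178,190):
    g=[u for u in range(225,275) if 45<h[row,u]<80 and s[row,u]>60];q=[u for u in range(225,275) if (h[row,u]<8 or h[row,u]>172) and s[row,u]>90]
    print(row,(g[0],g[-1],lat(np.mean(g),row,.0095).round(1)) if g else "",(q[0],q[-1],lat(np.mean(q),row,.0125).round(1)) if q else "")
```

```text
hub [-1.28708169  2.93322384] dial L/R [36.66694937  8.8649963 ] [-39.08536279   8.72213716]
178  
179  
180  
181  (252, 254, array([ -1.3, -30.9]))
182 (240, 245, array([  8. , -39.5])) (249, 256, array([ -0.9, -27.4]))
183 (240, 246, array([  7.4, -35.9])) (248, 258, array([ -1.3, -24. ]))
184 (241, 247, array([  6.4, -32.4])) (248, 258, array([ -1.3, -20.6]))
185 (242, 247, array([  5.9, -29. ])) (248, 258, array([ -1.3, -17.4]))
186  (249, 256, array([ -0.9, -14.3]))
187  (252, 254, array([ -1.3, -11.2]))
188  (252, 254, array([-1.3, -8.2]))
189
```

```bash
python3 -c "
from cell import r
print(r.close_job())"
```

```text
the job is handed in; nothing more can be done
None
```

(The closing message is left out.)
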